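# Lock the free-spinning tube carousel and clamp it tight

## Robot

A 6-joint arm with a two-finger parallel gripper is mounted at the origin on a cart in front of the work surface, level with it; the furniture and walls round the work are solid. World frame = base frame: x ahead of the robot, y to its left, z up, the work surface at z = 0. Lengths are in mm, angles in rad, forces in N, time in s.
With the tool pointing down it reaches from about 400 to 925 mm from the base axis. Payload 12.5 kg.
Tool frame: the origin (TCP) lies midway between the tips of the shut fingers; the grasp point (between the pads) lies 19 mm behind it (env.pinch_z is the z of the grasp point in the tool frame, in mm); z points along the fingers, y is the line along which they close (so a half turn about z gives the same grasp; the last joint's range is limited). The gripper opens to 95 mm and grips with 3 to 60 N. Pads are 20 mm wide; open, the fingers measure 119 mm over their backs; the gripper's body (75 mm by 180 mm) begins 59 mm behind the grasp point.
Start: joints at [1.061, 0.491, 1.559, -0, 1.092, -0.106], TCP at [245.558, 574.759, 214.661] pointing down, gripper open.
Joint ranges: [-3.1, 3.1], [-0.84, 2.19], [0.05, 2.79], [-1.13, 4.28], [0.06, 2.93], [-2.69, 2.69]. Speed limits (rad/s): [2.22, 2.22, 2.79, 3.14, 3.14, 3.14].

## Interface

Orientations are given as [roll, pitch, yaw] about the fixed x, y, z axes, in that order (R = Rz(yaw) Ry(pitch) Rx(roll)).
In Python, from cell import env, eyes gives the robot as it stands.
- The arm moves only by the shell command python3 -m inch 'ROWS'. ROWS is JSON, a list of rows, each a list of 3 entries, a list of its own where there are three numbers: the shift along the tool's x, y, z in units of 60 mm (1.0 is 60 mm), then the turn about the tool's z in units of 5 degrees (1.0 is 5 degrees), then the closure, from -1 (fully open) to 1 (shut). In form: [[[tx, ty, tz], turn, claw], ...]. A call has exactly 10 rows; each row shifts and turns the commanded pose from where the row before left it, along the tool's axes as they then stand; what a row does not reach is not made up. A row lasts 1/8 s, in which the tool goes at most 62.5 mm and 10.7 degrees, less where a joint would pass 70% of its speed; a pose out of reach is approached as far as the arm can. A call is refused whole if a number of a shift passes 1 or a number of a turn 1, either way. A call with a gripper value outside its range is refused whole. The fingers move at their own pace and stop on an object; the grip force is fixed at half the most. Time passes only in rows, so rows that do not move let the fingers close, or fill a call up. It gives the time, the measured TCP pose, the force, the opening and the grip force at its end, in the units of the state.
- env.state(): the state, without advancing time (a new reading comes with each control period).
- eyes.read_camera(name): name is "side" or "top" or "wrist"; returns a dict with "pixels" (480x640x3 uint8, red, green, blue), "fx", "fy", "cx", "cy" (pixels), "distortion" ([k1, k2, p1, p2, k3] as OpenCV has them; the pictures are not rectified), "extrinsics" (4x4, takes a point from world to camera coordinates). Camera axes: x right, y down, z forward; pixel columns grow to the right and rows downward; lengths in mm; the calibration is good to about 2 mm. A picture is of the moment at which its call begins. There is no depth.
- env.job_done(): hands the job in; it is judged then, once.
Trained networks look in a picture, given as the dict that the camera call returned (one of the last four; its "shot" number tells which), for a name from the list of things; names that differ only in an ending like _2 or _b are one class to them, and where a whole thing is asked for, a point or a joint stands for the part that bears it (a point fixed in the world has none). Each returns a list of dicts, best first, with "score" (0 to 1); they miss things now and then, are a little off and sometimes report something else, mostly with a low value. They report only what shows in the picture. A call takes as long as a camera call.
- eyes.boxes_of(name, picture): "centre" ([row, column] in pixels, amid what is visible of it).
- eyes.cut_out(name, picture): "mask" (480x640 bool, what is visible of it) and "centre" ([row, column] in pixels, amid what is visible of it).
- eyes.spot_point(name, picture): "centre" ([row, column] in pixels: a listed point, or the origin of a listed thing).
The state is a dict: "t": time; "joints": joint angles; "qvel": joint speeds; "tau": joint torques, N m; "eef_pos": TCP position; "tcp_rot": TCP orientation; "ft_force": force on the tool from outside, world axes, zero at the start; "moment": the same for the moment, N m; "opening": opening from 0.0 (shut) to 1.0 (fully open); "grip_force": force on a finger pad.
Only numpy, scipy, OpenCV 4.12 (cv2) and the standard library are available. Lean on these libraries where they do the work, as an engineer would, in place of code of your own. Each camera call takes 0.05 s, during which the arm holds its last target. There are 200 camera calls.

## Task

Make the tube carousel fast. Its clamp handle cannot be tightened while the carousel spins freely, so first lock it: get one of its rim notches under the parked locking pin and twist the pin's handle a quarter turn clockwise, so that the pin drops fully home in the notch; then turn the clamp handle clockwise until it rests against its stop posts. Leave the bottles, the dish and the tape roll where they stand.

Things in the scene. Friction and masses are not known exactly. Their poses are not given: they have to be found in the camera images.
- base: Fixed base of the tube carousel: dark steel plate 170 x 215 x 16 mm with a pedestal. Origin on the bench, on the carousel's vertical axis; z up; +y points from that axis to the locking pin, whose vertical axis is 79 mm off, in a 98 mm high aluminium bracket that reaches over the rim.
- carousel (a joint): Angle of the aluminium disc (rad), + anticlockwise from above, no limits. 170 mm across, top 64 mm above the bench, tube caps to 75 mm. Spins almost freely (0.01 N m). Four rim notches, 18 mm wide, 15 mm deep, a quarter turn apart: one is under the pin when the angle is a multiple of pi/2 (0, 1.571 ...); the pin enters within about 0.04 rad of that.
- lock_pin (a joint): How far the steel locking pin (10 mm thick) has dropped (m). 0: parked, tip 4 mm above the disc; about 0.004: resting on the disc's rim; 0.012: fully home in a notch, 8 mm below the disc's top. A weak spring and its weight (about 4 N) push it down; at up to -0.006 it is lifted.
- pin_handle (a joint): Twist of the pin's handle (rad), 0 to 1.571, + clockwise from above, stops at both ends. Near 0 a cross pin under it lies on two lugs (110 mm high) and holds the locking pin up; above about 1.35 it lies between them and the pin drops 12 mm if a notch is below (else it rests on the rim and drops when a notch comes by). Friction about 0.03 N m.
- pin_grip (a point): Grip point of the pin's handle, an upright black tab 56 mm long, 12 mm thick and 34 mm high on the pin's axis. The point is on the axis, 12 mm below the tab's top; 144 mm above the bench when parked, 132 mm when home. x axis along the tab's length, y axis across its thickness, z up. At twist 0 the tab's x axis is the base's x axis.
- clamp_handle (a joint): Turn of the clamp handle relative to the carousel (rad), 0 to 1.5, growing clockwise (tightening) seen from above. 1.5: tight, both ends against the two low stop posts on the carousel. Stiff (about 0.25 N m), so it turns the whole carousel with it unless the carousel is locked by the pin. Stays where it is left.
- clamp_grip (a point): Grip point of the clamp handle, an upright black bar 70 mm long, 14 mm thick, spanning heights 76 to 122 mm, centred on the carousel's axis. The point is on the axis, 112 mm above the bench, 10 mm below the bar's top. x axis along the bar's length, y axis across its thickness, z up. Stop posts beside the bar reach 85 mm high.
- buffer_bottle2: Loose bystander: small white bottle with blue cap, 52 x 53 x 105 mm, origin under its centre.
- amber: Loose bystander: small brown bottle with black cap, 48 x 49 x 95 mm, origin under its centre.
- petri_a: Loose bystander: closed round dish, 84 x 84 x 16 mm, origin under its centre.
- tape: Loose bystander: roll of tape lying flat, 85 x 85 x 19 mm, origin under its centre.

How it is judged (in metres and radians):
On the way, in this order (a step that is already met when the one before it is completed fails the run):
1. the locking pin has dropped fully home in a notch of the carousel (value of joint lock_pin above 0.0095 m), for 0.2 s.
2. the clamp handle is turned clockwise against its stops (value of joint clamp_handle above 1.42 rad), for 0.2 s.
At the end, for the whole second after the job is handed in: The locking pin is home in a notch (dropped more than 9.5 mm of 12) and the clamp handle is tight against its stops (turned past 1.42 of 1.5 rad) (value of joint lock_pin above 0.0095 m and value of joint clamp_handle above 1.42 rad); the robot touches nothing.
It fails at once if a bottle, the dish or the tape roll is pushed more than 25 mm from its place (distance of any of buffer_bottle2, amber, petri_a, tape from where it was at the start of the episode above 0.025 m).
It also fails if it takes over 64 s, if anything falls off the work surface, if the arm or the gripper's body presses on something with over 40 N, if the wrist force passes 120 N, or if a joint passes its speed limit or range.

## Working session

There is one attempt and no reset: what is moved stays moved. The work goes in short steps, Python scripts to look and compute and a shell command to move; the robot and the scene stay as the last step left them, time stands still between calls to the robot, and variables do not carry over. Pictures are saved under pics/ and viewed, at most 10 in all, crops included, and the job is handed in when it is done.

```bash
mkdir -p pics; ls; cat > h.py <<'E'
from cell import env, eyes
import numpy as np, cv2
def save(p,n): cv2.imwrite('pics/'+n, p["pixels"][:,:,::-1])
def K(p): return np.array([[p["fx"],0,p["cx"]],[0,p["fy"],p["cy"]],[0,0,1.]])
def ray(p,rc):
    u=cv2.undistortPoints(np.array([[[rc[1],rc[0]]]],float),K(p),np.array(p["distortion"],float))[0,0]
    T=np.array(p["extrinsics"]);R=T[:3,:3];t=T[:3,3]
    d=R.T@np.array([u[0],u[1],1.]);return -R.T@t,d/np.linalg.norm(d)
def atz(p,rc,z):
    o,d=ray(p,rc);return o+d*(z-o[2])/d[2]
def tri(rs):
    A=sum(np.eye(3)-np.outer(d,d) for o,d in rs);b=sum((np.eye(3)-np.outer(d,d))@o for o,d in rs)
    return np.linalg.solve(A,b)
def proj(p,X):
    T=np.array(p["extrinsics"]);x,_=cv2.projectPoints(np.array(X,float).reshape(-1,1,3),cv2.Rodrigues(T[:3,:3])[0],T[:3,3],K(p),np.array(p["distortion"],float));return x[:,0]
E
python3 - <<'E'
from h import *
np.set_printoptions(precision=3,suppress=True)
P={n:eyes.read_camera(n) for n in("side","top","wrist")}
for n,p in P.items():
    save(p,n+'0.png')
    print(n,p["fx"],ray(p,(240,320)))
    for k in("base","pin_grip","clamp_grip","buffer_bottle2","amber","petri_a","tape"):
        print(k,[(round(q["score"],2),np.round(q["centre"],1)) for q in eyes.spot_point(k,p)[:2]])
for k in("pin_grip","clamp_grip"):
    print(k,tri([ray(P[n],eyes.spot_point(k,P[n])[0]["centre"]) for n in("side","top") if eyes.spot_point(k,P[n])]))
for k in("base","buffer_bottle2","amber","petri_a","tape"):
    q=eyes.spot_point(k,P["top"])
    if q: print(k,atz(P["top"],q[0]["centre"],0))
s=env.state();print(s)
E
```

```text
pics
side 449.9608842430391 (array([ 577.482, -727.472,  566.909]), array([ 0.002,  0.86 , -0.51 ]))
base [(0.6, array([309. , 328.3]))]
pin_grip [(0.84, array([229.3, 307.5]))]
clamp_grip []
buffer_bottle2 [(0.96, array([303.9, 404.2]))]
amber [(0.86, array([280. , 366.7]))]
petri_a []
tape [(0.95, array([249.1, 242.6]))]
top 518.534271424587 (array([ 452.056,   -3.406, 1243.284]), array([ 0.085,  0.009, -0.996]))
base []
pin_grip [(0.42, array([234. , 314.1]))]
clamp_grip [(0.72, array([214.7, 339.2]))]
buffer_bottle2 [(0.94, array([163.4, 331.9])), (0.67, array([233.4, 313. ]))]
amber [(0.64, array([187.1, 298.7]))]
petri_a [(0.97, array([189.9, 394. ]))]
tape [(0.58, array([307.8, 246.3]))]
wrist 392.6595781372623 (array([173.752, 605.699, 384.083]), array([ 0.258, -0.12 , -0.959]))
base []
pin_grip []
clamp_grip []
buffer_bottle2 []
amber []
petri_a []
tape []
pin_grip [556.307  19.694 146.891]
clamp_grip [ 442.587   -1.536 1313.28 ]
buffer_bottle2 [746.376 -16.385   0.   ]
amber [685.751  63.133   0.   ]
petri_a [ 684.199 -168.978    0.   ]
tape [391.963 180.22    0.   ]
{'t': 1.8, 'joints': array([ 1.061,  0.491,  1.559,  0.   ,  1.092, -0.106]), 'qvel': array([ 0.001,  0.   , -0.   ,  0.001, -0.001,  0.001]), 'tau': array([  0.001, -61.245, -25.842,   0.069,   0.045,   0.   ]), 'eef_pos': array([245.539, 574.746, 214.629]), 'tcp_rot': array([ 3.142, -0.   ,  2.738]), 'ft_force': array([-0.974,  0.034,  0.151]), 'moment': array([-0.039,  0.004,  0.003]), 'grip_force': 0.0, 'opening': 1.002679048249725}
```

```bash
python3 - <<'E'
import cv2
t=cv2.imread('pics/top0.png')[140:320,220:420];cv2.imwrite('pics/topc.png',cv2.resize(t,None,fx=3.3,fy=3.3,interpolation=2))
t=cv2.imread('pics/side0.png')[190:350,220:430];cv2.imwrite('pics/sidec.png',cv2.resize(t,None,fx=3.5,fy=3.5,interpolation=2))
E
```

```text
(no output)
```

View pics/topc.png

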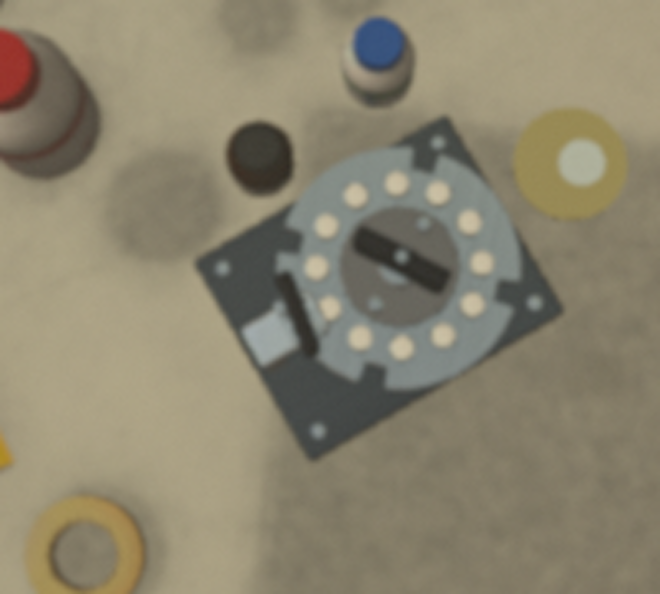

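View pics/sidec.png

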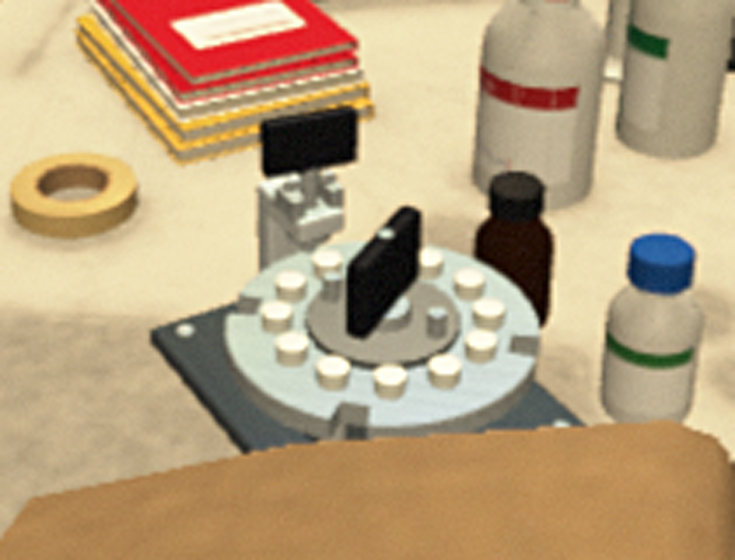

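The top view shows the bar centre at crop (402,258), the pin tab at (297,315), and notches at (425,160), (508,290), (372,378) and (290,237). The side view shows the pin parked with its tab raised and the posts free of the bar. Next I'll fit the pose from these points.

```bash
python3 - <<'E'
from h import *
np.set_printoptions(precision=3,suppress=True)
p=eyes.read_camera("top")
f=lambda c,r:(140+(r+.5)/3.3-.5,220+(c+.5)/3.3-.5)
ends=[atz(p,f(*q),122) for q in((360,235),(446,283))]
print("bar",ends,np.mean(ends,0)); d=ends[1]-ends[0];print(np.arctan2(d[1],d[0]),np.linalg.norm(d))
pe=[atz(p,f(*q),156) for q in((284,276),(310,353))]
d=pe[1]-pe[0];print("pin",np.mean(pe,0),np.arctan2(d[1],d[0]),np.linalg.norm(d))
sc=np.array([atz(p,f(*q),18) for q in((222,268),(438,143),(535,303),(318,431))]);print("screws",sc)
n=np.array([atz(p,f(*q),64) for q in((425,160),(508,290),(372,378))])
c=(n[0]+n[2])/2;print("notch",n,c,[np.arctan2(*(q-c)[[1,0]]) for q in n])
s=env.state();print(s["t"])
E
```

```text
bar [array([611.676, -10.376, 122.   ]), array([580.992, -67.784, 122.   ])] [596.334 -39.08  122.   ]
-2.061643497595131 65.09354248763407
pin [554.803  28.974 156.   ] -2.792916180914588 52.12062569575925
screws [[ 600.269   87.974   18.   ]
 [ 695.298  -66.321   18.   ]
 [ 579.875 -138.199   18.   ]
 [ 484.499   16.007   18.   ]]
notch [[ 673.88   -55.058   64.   ]
 [ 583.732 -114.259   64.   ]
 [ 520.582  -21.113   64.   ]] [597.231 -38.086  64.   ] [np.float64(-0.21791434789251188), np.float64(-1.7461930738556082), np.float64(2.923678305697281)]
1.85
```

```bash
python3 -m inch '[[[-0.8,-0.61,0],0,-1],[[-0.8,-0.61,0],0,-1],[[-0.8,-0.61,0],0,-1],[[-0.8,-0.61,0],0,-1],[[-0.8,-0.61,0],0,-1],[[-0.8,-0.61,0],0,-1],[[-0.8,-0.61,0],0,-1],[[-0.8,-0.61,0],0,-1],[[-0.8,-0.61,0],0,-1],[[-0.8,-0.61,0],0,-1]]'; python3 -m inch '[[[-0.6,-0.47,0],0,0],[[0,0,0],-1,0],[[0,0,0],-1,0],[[0,0,0],-1,0],[[0,0,0],-1,0],[[0,0,0],-1,0],[[0,0,0],-1,0],[[0,0,0],-1,0],[[0,0,0],-1,0],[[0,0,0],-1,0]]'
cat > look.py <<'E'
from h import *
import sys
np.set_printoptions(precision=3,suppress=True)
p=eyes.read_camera("wrist");save(p,sys.argv[1]+'.png');t=eyes.read_camera("top");save(t,sys.argv[1]+'t.png')
import pickle;pickle.dump([{k:v for k,v in q.items()} for q in(p,t)],open(sys.argv[1]+'.pkl','wb'))
for k,z in(("pin_grip",144),("clamp_grip",112),("base",0)):
    for n,q in(("w",p),("t",t)):
        for r in eyes.spot_point(k,q)[:2]: print(k,n,round(r["score"],2),np.round(r["centre"],1),atz(q,r["centre"],z))
s=env.state()
for k in("t","joints","eef_pos","tcp_rot","ft_force","moment","opening"):print(k,s[k])
E
python3 look.py a
```

```text
t: 3.1
eef_pos: [543.9, 47.7, 214.8]
tcp_rot: [3.141, 0.0, 2.738]
ft_force: [0.5, 0.4, -0.1]
opening: 1.003
grip_force: 0.0
t: 4.35
eef_pos: [565.2, 9.5, 214.7]
tcp_rot: [3.142, 0.0, -2.757]
ft_force: [1.2, 0.4, -0.1]
opening: 0.5
grip_force: 0.0
pin_grip w 0.91 [248.1 358.1] [555.663  30.601 144.   ]
pin_grip w 0.58 [315.3 330.8] [606.415  32.487 144.   ]
clamp_grip w 0.78 [253.1 250. ] [597.254 -34.606 112.   ]
base w 0.74 [215.  270.7] [594.222 -34.99    0.   ]
t 4.75
joints [-0.1    0.406  1.708  0.     1.028 -2.052]
eef_pos [565.162   9.52  214.629]
tcp_rot [ 3.142  0.    -2.761]
ft_force [ 0.278 -0.449  0.369]
moment [0.075 0.017 0.002]
opening 0.5018503077642174
```

View pics/a.png

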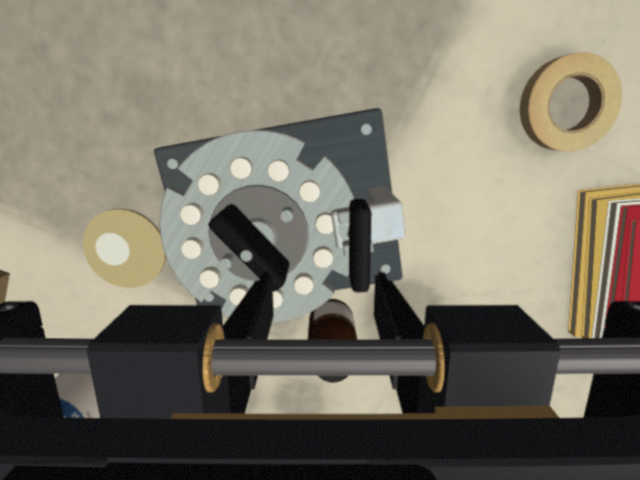

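The wrist view shows the tab at about (360,245), nearly in line with the tool's x axis, and the bar at about (250,245). I'll fit box silhouettes to the network masks.

```bash
cat > fit.py <<'E'
from h import *
from scipy.optimize import minimize
np.set_printoptions(precision=3,suppress=True)
def sil(p,x,y,z,a,L,W,H):
    c=np.array([[sx*L/2,sy*W/2,sz] for sx in(-1,1) for sy in(-1,1) for sz in(0,-H)])
    R=np.array([[np.cos(a),-np.sin(a),0],[np.sin(a),np.cos(a),0],[0,0,1]])
    h=cv2.convexHull((proj(p,c@R.T+[x,y,z])*16).round().astype(np.int32))
    m=np.zeros((480,640),np.uint8);cv2.fillConvexPoly(m,h,255,cv2.LINE_AA,4);return m/255.
def fit(obs,x0,dims,zfree=True):
    def f(v): return sum(np.abs(cv2.GaussianBlur(sil(p,v[0],v[1],v[2] if zfree else x0[2],v[3]/50,*dims)-m,(0,0),1.5)).sum()/m.sum() for p,m in obs)
    best=None
    for da in(-.15,0,.15):
        v0=np.array([x0[0],x0[1],x0[2],(x0[3]+da)*50])
        r=minimize(f,v0,method='Nelder-Mead',options=dict(initial_simplex=np.vstack([v0]+[v0+8*e for e in np.eye(4)]),maxiter=300))
        if best is None or r.fun<best.fun: best=r
    v=best.x.copy();v[3]/=50;return v,best.fun
def get(k,p):
    q=eyes.cut_out(k,p);return (q[0]["mask"].astype(float),q[0]["score"]) if q else None
E
python3 - <<'E'
from fit import *
w=eyes.read_camera("wrist");t=eyes.read_camera("top");s=eyes.read_camera("side")
for k,x0,d in(("pin_handle",[555,29,156,.36],(56,12,34)),("clamp_handle",[597,-37,122,1.08],(70,14,46))):
    ob={n:(p,get(k,p)) for n,p in(("w",w),("t",t),("s",s))}
    print(k,{n:(v[1][1],v[1][0].sum()) for n,v in ob.items() if v[1]})
    for g in("w","t","s","ws","wts"):
        o=[(ob[n][0],ob[n][1][0]) for n in g if ob[n][1] is not None]
        if o: print(g,*fit(o,x0,d,len(g)>1))
E
```

```text
pin_handle {'w': (0.74, np.float64(1979.0)), 's': (0.85, np.float64(545.0))}
w [554.593  31.256 163.233   0.431] 0.16244551866168835
s [556.762  27.187 159.567   0.702] 0.1601870982657663
ws [556.115  32.424 151.245   0.423] 0.32768795547804996
wts [556.115  32.424 151.245   0.423] 0.32768795547804996
clamp_handle {'w': (0.88, np.float64(3286.0)), 's': (0.56, np.float64(594.0))}
w [593.814 -34.714 134.507   1.129] 0.24752034020382463
s [598.483 -37.031 129.712   1.215] 0.15854138067996407
ws [596.896 -35.181 115.783   1.171] 0.4440594368116435
wts [596.896 -35.181 115.783   1.171] 0.4440594368116435
```

```bash
python3 -m inch '[[[0.02,0.2,0],0,0],[[0,0.185,0],0,0],[[0,0,0.2],0,0],[[0,0,0.3],0,0],[[0,0,0.2],0,0],[[0,0,0.1],0,0],[[0,0,0],0,0],[[0,0,0],0,0],[[0,0,0],0,0],[[0,0,0],0,0]]'; python3 look.py b; python3 - <<'E'
from fit import *
w=eyes.read_camera("wrist")
m=get("pin_handle",w)
if m: print(m[1],fit([(w,m[0])],[555,30,156,.4],(56,12,34),False))
E
```

```text
t: 6.45
eef_pos: [555.5, 30.5, 166.9]
tcp_rot: [-3.141, 0.001, -2.76]
ft_force: [0.5, -0.2, -1.0]
opening: 0.502
grip_force: 0.0
pin_grip w 0.64 [277.5 326. ] [554.826  32.563 144.   ]
base w 0.63 [230.8 235.5] [597.188 -36.299   0.   ]
base w 0.27 [340.4 307. ] [675.906  62.542   0.   ]
base t 0.86 [224.3 338.9] [596.862 -36.339   0.   ]
t 6.85
joints [-0.064  0.449  1.784  0.     0.908 -2.016]
eef_pos [555.462  30.5   166.629]
tcp_rot [ 3.142  0.    -2.76 ]
ft_force [-0.5    0.999  0.052]
moment [ 0.094  0.046 -0.013]
opening 0.5021333014148531
0.67 (array([554.783,  31.381, 155.319,   0.39 ]), np.float64(0.1626613567557703))
```

View pics/b.png

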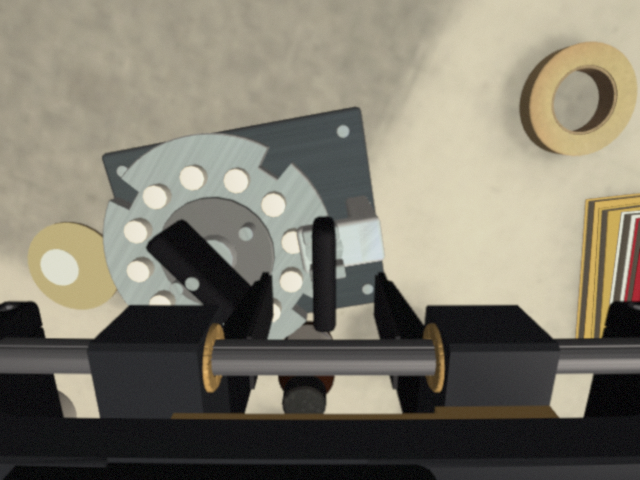

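The tab at column 324 sits midway between the finger tips (268 and 378). I'll descend and grip.

```bash
python3 -m inch '[[[0,0,0.2],0,0],[[0,0,0.3],0,0],[[0,0,0.15],0,0],[[0,0,0],0,0],[[0,0,0],0,1],[[0,0,0],0,1],[[0,0,0],0,1],[[0,0,0],0,1],[[0,0,0],0,1],[[0,0,0],0,1]]'; python3 -c "
from cell import env
s=env.state();print(s['joints'],s['moment'],s['ft_force'],s['opening']*95)"
```

```text
t: 8.2
eef_pos: [555.5, 30.6, 127.8]
tcp_rot: [3.141, 0.0, -2.76]
ft_force: [-0.5, 1.9, 2.6]
opening: 0.124
grip_force: 30.0
[-6.37529755e-02  5.00101511e-01  1.82188684e+00  3.30579186e-04
  8.19436788e-01 -2.01637236e+00] [ 0.43642961  0.13450061 -0.00287678] [-0.46226348  1.90931657  2.56190521] 11.78644305786668
```

```bash
python3 -m inch '[[[0,0,0],1,1],[[0,0,0],1,1],[[0,0,0],1,1],[[0,0,0],1,1],[[0,0,0],1,1],[[0,0,0],1,1],[[0,0,0],1,1],[[0,0,0],1,1],[[0,0,0],1,1],[[0,0,0],1,1]]' ; python3 -c "
from cell import env
s=env.state();print(s['moment'])"; python3 -m inch '[[[0,0,0],1,1],[[0,0,0],1,1],[[0,0,0],1,1],[[0,0,0],1,1],[[0,0,0],1,1],[[0,0,0],0.5,1],[[0,0,0],0,1],[[0,0,0],0,1],[[0,0,0],0,1],[[0,0,0],0,1]]'; python3 -c "
from cell import env
s=env.state();print(s['moment'])"
```

```text
t: 9.45
eef_pos: [555.4, 30.3, 127.3]
tcp_rot: [-3.141, -0.0, 2.648]
ft_force: [1.4, -2.0, -4.2]
opening: 0.127
grip_force: 30.0
[-0.2133846  -0.19089168  0.03731456]
t: 10.7
eef_pos: [555.3, 30.3, 127.6]
tcp_rot: [-3.141, 0.0, 2.171]
ft_force: [-0.5, -4.5, -4.7]
opening: 0.122
grip_force: 30.0
[-1.11887003  0.21815978 -0.00205716]
```

```bash
python3 -m inch '[[[0,0,0],0,0],[[0,0,0],0,0],[[0,0,0],0,0],[[0,0,-0.3],0,0],[[0,0,-0.4],0,0],[[0,0,-0.2],0,0],[[-0.5,-0.05,0],0,0],[[-0.5,0,0],0,0],[[-0.31,0,0],0,0],[[0,0,0],1,0]]'; python3 -m inch '[[[0,0,0],1,0],[[0,0,0],1,0],[[0,0,0],1,0],[[0,0,0],1,0],[[0,0,0],1,0],[[0,0,0],1,0],[[0,0,0],1,0],[[0,0,0],1,0],[[0,0,0],1,0],[[0,0,0],1,0]]'; python3 look.py c; python3 - <<'E'
from fit import *
w=eyes.read_camera("wrist")
m=get("clamp_handle",w)
if m: print(m[1],fit([(w,m[0])],[597,-36.5,122,1.1],(70,14,46),False))
m=get("pin_handle",w)
if m: print(m[1],fit([(w,m[0])],[555,31,152,-1.02],(56,12,34),False))
E
```

```text
t: 11.95
eef_pos: [597.8, -37.0, 181.1]
tcp_rot: [-3.141, -0.0, 2.08]
ft_force: [-0.5, -0.3, -0.8]
opening: 0.502
grip_force: 0.0
t: 13.2
eef_pos: [597.2, -35.8, 181.4]
tcp_rot: [-3.141, -0.0, 1.208]
ft_force: [0.3, 0.4, 1.3]
opening: 0.502
grip_force: 0.0
pin_grip w 0.88 [182.9 203.9] [554.427  31.504 144.   ]
clamp_grip w 0.65 [251.2 324.1] [596.882 -36.516 112.   ]
base w 0.95 [211.8 322.2] [595.975 -34.877   0.   ]
t 13.6
joints [-0.171  0.488  1.664  0.     0.99   0.188]
eef_pos [597.32  -36.024 181.598]
tcp_rot [-3.142 -0.     1.212]
ft_force [0.075 0.493 0.757]
moment [-0.094  0.098  0.   ]
opening 0.5012853777644092
0.57 (array([595.641, -36.633, 123.872,   1.117]), np.float64(0.23042957853310148))
0.95 (array([556.222,  30.463, 152.641,  -0.958]), np.float64(0.17265336267181078))
```

View pics/c.png

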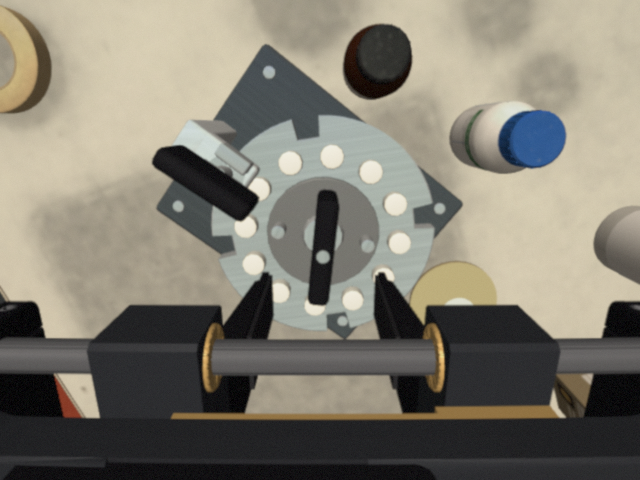

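The bar is centred between the fingers (column 322) and about 5° off in yaw. The tab is now twisted round to radial. I'll turn the last step, descend and grip.

```bash
python3 -m inch '[[[0,0,0.3],1,0],[[0,0,0.4],0,0],[[0,0,0.4],0,0],[[0,0,0.26],0,0],[[0,0,0.1],0,0],[[0,0,0],0,1],[[0,0,0],0,1],[[0,0,0],0,1],[[0,0,0],0,1],[[0,0,0],0,1]]'; python3 -c "
from cell import env
s=env.state();print(s['joints'],s['moment'],s['opening']*95)"
```

```text
t: 15.0
eef_pos: [596.9, -35.8, 94.4]
tcp_rot: [-3.141, -0.0, 1.123]
ft_force: [-4.2, 2.1, 5.0]
opening: 0.143
grip_force: 30.0
[-1.70517528e-01  5.94756800e-01  1.74383682e+00  5.14665738e-04
  8.03704448e-01  2.76939018e-01] [ 0.21058939  0.82663391 -0.19230147] 13.598991851078663
```

```bash
M='from cell import env
s=env.state();print(s["moment"],s["tcp_rot"][2])'; python3 -m inch '[[[0,0,0],-0.6,1],[[0,0,0],-1,1],[[0,0,0],-1,1],[[0,0,0],-1,1],[[0,0,0],-1,1],[[0,0,0],-1,1],[[0,0,0],-0.8,1],[[0,0,0],-0.3,1],[[0,0,0],-0.3,1],[[0,0,0],-0.3,1]]';python3 -c "$M"; python3 -m inch '[[[0,0,0],-0.2,1],[[0,0,0],-0.2,1],[[0,0,0],-0.2,1],[[0,0,0],-0.2,1],[[0,0,0],-0.2,1],[[0,0,0],-0.2,1],[[0,0,0],0,1],[[0,0,0],0,1],[[0,0,0],0,1],[[0,0,0],0,1]]'; python3 -c "$M"
```

```text
t: 16.25
eef_pos: [596.4, -35.7, 94.4]
tcp_rot: [-3.14, -0.001, 1.761]
ft_force: [-7.0, 2.4, 7.4]
opening: 0.144
grip_force: 30.0
[ 0.24964961  1.26937591 -0.2186217 ] 1.7609672809840133
t: 17.5
eef_pos: [596.3, -35.8, 94.4]
tcp_rot: [-3.14, -0.001, 1.865]
ft_force: [-8.1, 2.2, 7.7]
opening: 0.144
grip_force: 30.0
[ 0.25088092  1.30085568 -0.22474523] 1.8650239737038312
```

```bash
M='from cell import env
s=env.state();print(s["moment"],s["tcp_rot"][2])'; python3 -m inch '[[[0,0,0],-0.15,1],[[0,0,0],-0.15,1],[[0,0,0],-0.15,1],[[0,0,0],-0.15,1],[[0,0,0],-0.15,1],[[0,0,0],-0.15,1],[[0,0,0],0,1],[[0,0,0],0,1],[[0,0,0],0,1],[[0,0,0],0,1]]';python3 -c "$M"; python3 look.py d|head -3; python3 - <<'E'
from h import *
s=eyes.read_camera("side");save(s,'ds.png')
a=cv2.imread('pics/d.png')[60:360,80:400];b=cv2.imread('pics/ds.png')[150:350,200:420]
cv2.imwrite('pics/dd.png',np.hstack([cv2.resize(a,(400,375)),cv2.resize(b,(400,375))]))
for q in eyes.spot_point("pin_grip",s): print(q)
E
```

```text
t: 18.75
eef_pos: [596.2, -35.8, 94.4]
tcp_rot: [-3.14, -0.001, 1.944]
ft_force: [-8.6, 3.0, 8.6]
opening: 0.147
grip_force: 30.0
[ 0.20089404  1.26728193 -0.21760243] 1.9435238528824548
pin_grip w 0.93 [126.  274.7] [554.395  31.095 144.   ]
clamp_grip w 0.91 [316.8 321.7] [595.918 -37.505 112.   ]
base w 0.8 [242.1 324.4] [597.273 -37.25    0.   ]
{'centre': [231.6, 309.3], 'score': 0.46}
```

View pics/dd.png

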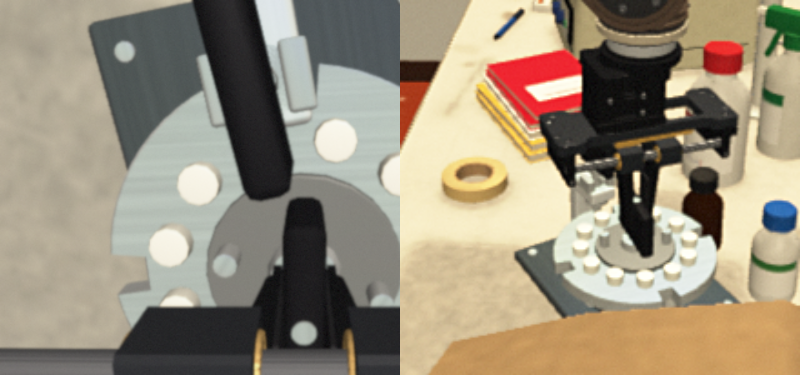

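The left crop shows a notch at about (130,272). I'll work out its angle relative to the pin.

```bash
python3 - <<'E'
from h import *
import pickle
p,t=pickle.load(open('d.pkl','rb'))
c=np.array([597,-36.8])
for q in((112,255),(148,257),(120,295),(150,290),(320,65)):
    X=atz(p,(60+q[1]/1.25,80+q[0]/1.25),64)[:2]-c;print(X,np.hypot(*X),np.arctan2(X[1],X[0]))
d=np.array([555.3,30.8])-c;print(np.hypot(*d),np.arctan2(d[1],d[0]))
for z in(140,156,144,132):print(z,proj(p,[555.3,30.8,z]))
E
```

```text
[-80.77753392 -24.86696323] 84.51849410664832 -2.842954204119577
[-65.83184106 -19.98116449] 68.79737081756271 -2.846911250280218
[-72.46118813 -41.95172305] 83.72915174097353 -2.616791622248589
[-60.61511506 -34.66974934] 69.82967630141738 -2.6220419367379972
[-25.80553608  81.25857653] 85.25773836614817 1.8782962314206377
79.42701051909232 2.1235235622942334
140 [[278.73126257 127.9908186 ]]
156 [[272.12173714 128.5011817 ]]
144 [[277.24294055 128.10559346]]
132 [[281.43904024 127.78222334]]
```

```bash
M='from cell import env
s=env.state();print(s["moment"],s["tcp_rot"][2])'; python3 -m inch '[[[0,0,0],-0.2,1],[[0,0,0],-0.2,1],[[0,0,0],-0.2,1],[[0,0,0],-0.2,1],[[0,0,0],-0.15,1],[[0,0,0],-0.15,1],[[0,0,0],-0.15,1],[[0,0,0],-0.15,1],[[0,0,0],-0.15,1],[[0,0,0],-0.1,1]]';python3 -c "$M";  python3 -m inch '[[[0,0,0],-0.1,1],[[0,0,0],-0.1,1],[[0,0,0],-0.1,1],[[0,0,0],-0.1,1],[[0,0,0],0,1],[[0,0,0],0,1],[[0,0,0],0,1],[[0,0,0],0,1],[[0,0,0],0,1],[[0,0,0],0,1]]';python3 -c "$M"; python3 look.py e|head -3; python3 - <<'E'
from h import *
s=eyes.read_camera("side");save(s,'es.png')
a=cv2.imread('pics/e.png')[60:360,80:400];b=cv2.imread('pics/es.png')[150:350,200:420]
cv2.imwrite('pics/ee.png',np.hstack([cv2.resize(a,(400,375)),cv2.resize(b,(400,375))]))
E
```

```text
t: 20.5
eef_pos: [596.1, -35.9, 94.4]
tcp_rot: [-3.14, -0.002, 2.088]
ft_force: [-8.8, 2.0, 8.5]
opening: 0.148
grip_force: 30.0
[ 0.16790526  1.36191508 -0.01913576] 2.0881875291682888
t: 21.75
eef_pos: [596.1, -35.8, 94.4]
tcp_rot: [-3.14, -0.002, 2.123]
ft_force: [-9.1, 0.7, 8.0]
opening: 0.148
grip_force: 30.0
[0.13804008 1.40803737 0.05875899] 2.1229095338005326
pin_grip w 0.85 [122.6 320.3] [554.1   30.47 144.  ]
clamp_grip w 0.59 [315.9 323.7] [596.704 -36.712 112.   ]
clamp_grip t 0.21 [165.6 334.8] [715.017 -21.766 112.   ]
```

View pics/ee.png

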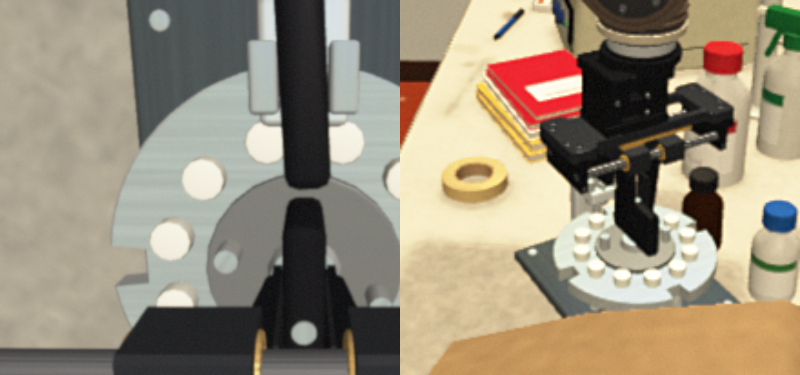

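```bash
python3 -m inch '[[[0,0,0],-0.2,1],[[0,0,0],-0.2,1],[[0,0,0],-0.2,1],[[0,0,0],-0.2,1],[[0,0,0],0,1],[[0,0,0],0,1],[[0,0,0],0,1],[[0,0,0],0,1],[[0,0,0],0,1],[[0,0,0],0,1]]'; python3 - <<'E'
from fit import *
import pickle
p,t=pickle.load(open('e.pkl','rb'))
c=np.array([597,-36.8])
for q in((112,247),(148,250),(118,287),(150,284)):
    X=atz(p,(60+q[1]/1.25,80+q[0]/1.25),64)[:2]-c;print(X,np.hypot(*X),np.arctan2(X[1],X[0]))
w=eyes.read_camera("wrist");save(w,'f.png');print(env.state()["moment"])
m=get("pin_handle",w)
for z in(156,152,144):
  print(z,fit([(w,m[0])],[555.3,30.8,z,-1.0],(56,12,34),False))
cv2.imwrite('pics/fc.png',cv2.resize(cv2.imread('pics/f.png')[60:360,80:400],(640,600)))
E
```

```text
t: 23.45
eef_pos: [596.1, -35.9, 94.4]
tcp_rot: [-3.14, -0.002, 2.192]
ft_force: [-8.6, 1.8, 9.2]
opening: 0.148
grip_force: 30.1
[-76.522 -35.39 ] 84.30939991365459 -2.708403495850285
[-62.544 -28.361] 68.67415451500052 -2.715867044176708
[-66.139 -51.029] 83.536021437617 -2.4844485530506124
[-54.634 -42.193] 69.03039442747259 -2.4839782484247896
[ 0.071  1.463 -0.538]
156 (array([551.102,  34.039, 159.839,  -0.953]), np.float64(0.35903558091728316))
152 (array([555.629,  28.589, 167.341,  -0.97 ]), np.float64(0.2852894398920501))
144 (array([554.832,  30.289, 148.553,  -0.967]), np.float64(0.1367652453433225))
```

View pics/fc.png

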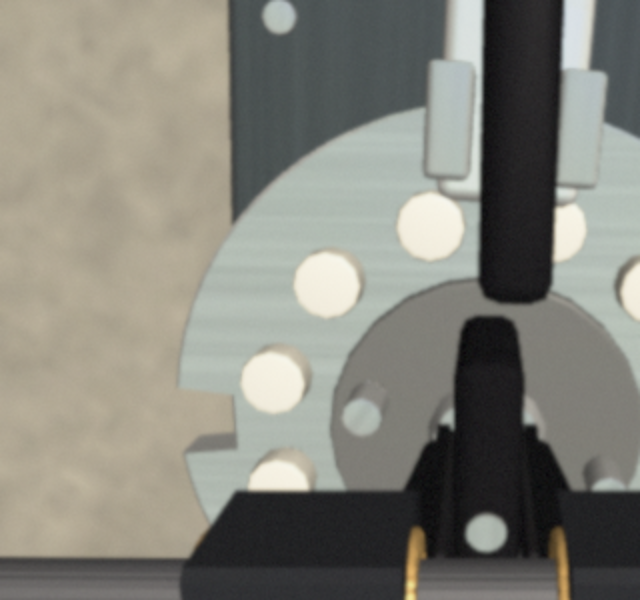

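The tab now fits best at 144 mm high, and a notch lies at 2.113 rad against the pin's 2.124, so the pin is home. The moment also shows resistance. Next I'll tighten clockwise.

```bash
M='from cell import env
s=env.state();print(s["moment"],s["tcp_rot"][2])'; python3 -m inch '[[[0,0,0],0.5,1],[[0,0,0],0.8,1],[[0,0,0],0.8,1],[[0,0,0],0.8,1],[[0,0,0],0.8,1],[[0,0,0],0.8,1],[[0,0,0],0.8,1],[[0,0,0],0.8,1],[[0,0,0],0.8,1],[[0,0,0],0.8,1]]';python3 -c "$M"; python3 -m inch '[[[0,0,0],0.8,1],[[0,0,0],0.8,1],[[0,0,0],0.8,1],[[0,0,0],0.8,1],[[0,0,0],0.8,1],[[0,0,0],0.8,1],[[0,0,0],0.8,1],[[0,0,0],0.8,1],[[0,0,0],0.8,1],[[0,0,0],0.4,1]]';python3 -c "$M"
```

```text
t: 24.8
eef_pos: [596.6, -35.8, 94.4]
tcp_rot: [-3.14, -0.0, 1.519]
ft_force: [-5.5, 1.1, 6.7]
opening: 0.145
grip_force: 30.0
[0.33856085 1.06058879 0.22739234] 1.5188828757184878
t: 26.05
eef_pos: [597.1, -36.0, 94.4]
tcp_rot: [-3.141, 0.0, 0.856]
ft_force: [-3.8, 0.3, 5.5]
opening: 0.147
grip_force: 30.0
[0.19770993 0.75085577 0.22049037] 0.8562707843159634
```

```bash
M='from cell import env
s=env.state();print(s["moment"],s["tcp_rot"][2])'; python3 -m inch '[[[0,0,0],0.3,1],[[0,0,0],0.3,1],[[0,0,0],0.3,1],[[0,0,0],0.3,1],[[0,0,0],0.3,1],[[0,0,0],0,1],[[0,0,0],0,1],[[0,0,0],0,1],[[0,0,0],0,1],[[0,0,0],0,1]]';python3 -c "$M"; python3 -m inch '[[[0,0,0],0.2,1],[[0,0,0],0.2,1],[[0,0,0],0.2,1],[[0,0,0],0.2,1],[[0,0,0],0,1],[[0,0,0],0,1],[[0,0,0],0,1],[[0,0,0],0,1],[[0,0,0],0,1],[[0,0,0],0,1]]';python3 -c "$M"
```

```text
t: 27.3
eef_pos: [597.2, -36.0, 94.4]
tcp_rot: [-3.141, 0.0, 0.727]
ft_force: [-3.4, 0.7, 4.9]
opening: 0.145
grip_force: 30.0
[0.08933486 0.70295306 0.08751534] 0.7267343243406548
t: 28.55
eef_pos: [597.2, -36.1, 94.4]
tcp_rot: [3.141, 0.0, 0.657]
ft_force: [-2.0, 0.5, 4.3]
opening: 0.143
grip_force: 30.0
[0.09540628 0.6939674  0.15772531] 0.6570649561678652
```

```bash
M='from cell import env
s=env.state();print(s["moment"],s["tcp_rot"][2])'; python3 -m inch '[[[0,0,0],0.2,1],[[0,0,0],0.2,1],[[0,0,0],0.2,1],[[0,0,0],0.2,1],[[0,0,0],0,1],[[0,0,0],0,1],[[0,0,0],0,1],[[0,0,0],0,1],[[0,0,0],0,1],[[0,0,0],0,1]]';python3 -c "$M"; python3 -m inch '[[[0,0,0],0.2,1],[[0,0,0],0.2,1],[[0,0,0],0.2,1],[[0,0,0],0.2,1],[[0,0,0],0,1],[[0,0,0],0,1],[[0,0,0],0,1],[[0,0,0],0,1],[[0,0,0],0,1],[[0,0,0],0,1]]';python3 -c "$M"
```

```text
t: 29.8
eef_pos: [597.2, -36.1, 94.4]
tcp_rot: [3.141, 0.0, 0.587]
ft_force: [-3.3, 0.7, 5.6]
opening: 0.145
grip_force: 30.0
[-0.00296852  0.6796363   0.15990141] 0.5870618537058374
t: 31.05
eef_pos: [597.5, -36.0, 94.4]
tcp_rot: [3.141, -0.0, 0.518]
ft_force: [-1.7, 0.4, 5.8]
opening: 0.153
grip_force: 31.2
[0.1802129  0.52883913 0.79960781] 0.5182483643175748
```

The moment jumped to 0.8 N m, so the bar is against its stops. I'll add a small press, then release, lift and check.

```bash
python3 -m inch '[[[0,0,0],0.2,1],[[0,0,0],0.2,1],[[0,0,0],0,1],[[0,0,0],0,1],[[0,0,0],-0.2,1],[[0,0,0],0,0.2],[[0,0,0],0,0.2],[[0,0,0],0,0.2],[[0,0,-0.3],0,0.2],[[0,0,-0.5],0,0.2]]'; python3 -m inch '[[[0,0,-0.7],0,0],[[0,0,-0.7],0,0],[[0,0,-0.5],0,0],[[0,0,-0.3],0,0],[[0,0,0],0,0],[[0,0,0],0,0],[[0,0,0],0,0],[[0,0,0],0,0],[[0,0,0],0,0],[[0,0,0],0,0]]'; python3 look.py g; python3 - <<'E'
from fit import *
w=eyes.read_camera("wrist");s=eyes.read_camera("side");save(s,'gs.png')
for k,x0,d in(("pin_handle",[555.3,30.8,144,-1],(56,12,34)),("clamp_handle",[597,-36.8,122,.55],(70,14,46))):
    o=[(p,m[0]) for p in(w,s) for m in[get(k,p)] if m];print(k,len(o),fit(o,x0,d))
a=cv2.imread('pics/g.png')[60:360,150:470];b=cv2.imread('pics/gs.png')[170:350,220:412]
cv2.imwrite('pics/gg.png',np.hstack([cv2.resize(a,(400,375)),cv2.resize(b,(400,375))]))
E
```

```text
t: 32.3
eef_pos: [596.9, -36.1, 141.7]
tcp_rot: [-3.14, 0.002, 0.499]
ft_force: [-0.1, 0.1, -0.3]
opening: 0.398
grip_force: 0.0
t: 33.55
eef_pos: [597.3, -36.1, 273.9]
tcp_rot: [-3.141, 0.0, 0.499]
ft_force: [-0.3, 0.7, 0.6]
opening: 0.5
grip_force: 0.0
pin_grip w 0.88 [226.9 227.2] [560.016  30.602 144.   ]
clamp_grip w 0.87 [220.3 320.5] [593.116 -35.079 112.   ]
base w 0.97 [197.1 321.1] [593.316 -35.025   0.   ]
base t 0.66 [222.2 340.7] [602.063 -40.589   0.   ]
t 33.95
joints [-0.171  0.4    1.548  0.     1.194  0.901]
eef_pos [597.334 -36.077 274.036]
tcp_rot [-3.142 -0.     0.499]
ft_force [-0.096  0.461 -0.685]
moment [-0.035  0.148  0.057]
opening 0.5004922671888271
pin_handle 2 (array([555.003,  29.716, 141.657,  -1.017]), np.float64(0.4242678562501898))
clamp_handle 2 (array([596.255, -36.276, 116.55 ,   0.602]), np.float64(0.50114489328444))
```

View pics/gg.png

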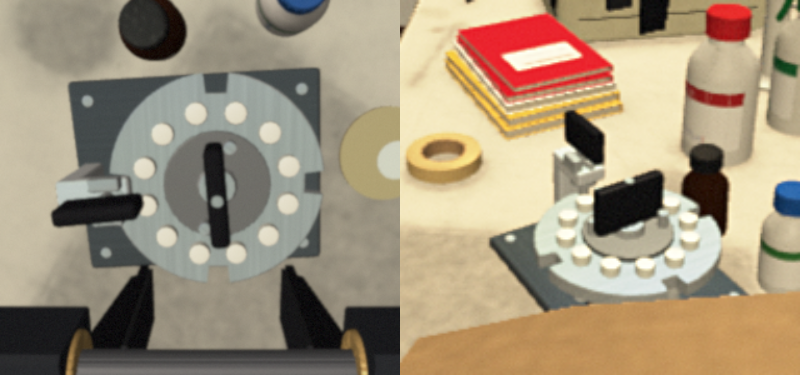

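The pin tab has dropped to about 142–144 mm at its top, so the pin is home. The bar lies against the post at crop (229,148), and the robot is clear of everything.

```bash
python3 -c "
from cell import env
print(env.job_done())"
```

```text
the job is handed in; nothing more can be done
None
```

I handed the job in: camera and force readings show the locking pin home in a notch and the clamp handle turned clockwise onto its stops. The gripper is clear and the bystanders look untouched in the pictures; the hand-in gave no verdict.

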